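# Roll the log blank into the V-cradle

## Robot

A 6-joint arm with a two-finger parallel gripper is mounted at the origin on the work surface. World frame = base frame: x ahead of the robot, y to its left, z up, the work surface at z = 0. Lengths are in m, angles in degrees, forces in N, time in s.
With the tool pointing down it reaches from about 0.375 to 0.9 m from the base axis. Payload 3.1 kg.
Tool frame: the origin (TCP) lies at the centre of the arm's flange, where the gripper is bolted on; the fingertips stand 182 mm ahead of it and the grasp point (between the pads) lies 164 mm ahead of it; x points along the fingers, z is the direction in which the jaws open and shut, and the axes are right-handed (so a half turn about x gives the same grasp; the last joint's range is limited). The gripper opens to 87 mm and grips with 3 to 60 N. Pads are 19 mm wide; open, the fingers measure 117 mm over their backs; the gripper's body (75 mm by 190 mm) begins 51 mm behind the grasp point.
Start: joints at [-82.191, 30.224, 82.088, -0, 67.689, -10.227], TCP at [0.194, -0.594, 0.405] pointing down, gripper open.
Joint ranges: [-176.69, 176.69], [-43.24, 126.21], [12.49, 139.97], [-82, 262], [0, 151.66], [-163.58, 163.58]. Speed limits (degrees/s): [159.86, 159.86, 180, 180, 180, 180].

## Interface

Orientations are given as a 3x3 rotation matrix whose columns are the frame's x, y, z axes.
In Python, from rig import bot gives the robot as it stands.
- The arm moves only by the shell command python3 -m crank 'ROWS' [OPENING]. ROWS is JSON, a list of rows, each an object with "offset": the shift along the tool's x, y, z in m, a list of three; "spin": the turn about the tool's x in rad. A call has 1 to 12 rows; each row shifts and turns the commanded pose from where the row before left it, along the tool's axes as they then stand; what a row does not reach is not made up. A row lasts 1/10 s, in which the tool goes at most 50 mm and 8.59 degrees, less where a joint would pass 70% of its speed; a pose out of reach is approached as far as the arm can. A call is refused whole if a number of a shift passes 0.05 or a number of a turn 0.15, either way. A call with a gripper value outside its range is refused whole. OPENING is the finger opening in m, from 0 to 0.087, set as the call begins (- or left out, the last holds). The fingers move at their own pace and stop on an object; the grip force is fixed at half the most. Time passes only in rows, so rows that do not move let the fingers close. It gives the time, the measured TCP pose, the force and the opening at its end, in the units of the state.
- bot.read_state(): the state, without advancing time (a new reading comes with each control period).
- bot.capture(name): name is "scene" or "top" or "wrist"; returns a dict with "pixels" (420x560x3 uint8, blue, green, red), "depth" (420x560 float32, m along the optical axis (not along the pixel's ray), 0 where there is no reading), "K" (3x3 intrinsics, pixels), "k1" (the pictures are not rectified: a ray, as slopes to the right and down, at radius r is drawn at 1 + k1 r^2 times it, then the intrinsics apply), "world_to_cam" (4x4, takes a point from world to camera coordinates). Camera axes: x right, y up, looking along -z (the intrinsics and any distortion apply to the point x, -y, -z); pixel columns grow to the right and rows downward; lengths in m; the calibration is good to about 2 mm. A picture is of the moment at which its call begins.
- bot.hand_in(): hands the job in, once; it reports no verdict.
Trained networks look in a picture, given as the dict that the camera call returned (one of the last four; its "shot" number tells which), for a name from the list of things; names that differ only in an ending like _2 or _b are one class to them, and where a whole thing is asked for, a point or a joint stands for the part that bears it (a point fixed in the world has none). Each returns a list of dicts, best first, with "p" (0 to 1); they miss things now and then, are a little off and sometimes report something else, mostly with a low value. They report only what shows in the picture. A call takes as long as a camera call. They do not tell look-alikes from the thing itself.
- bot.regions_of(label, picture): "region" (420x560 bool, what is visible of it) and "extent" ([centre column, centre row, width, height] in pixels, round what is visible of it).
The state is a dict: "time_s": time; "joint_positions": joint angles; "qvel": joint speeds; "tau": joint torques, N m; "position": TCP position; "tcp_rot": TCP orientation; "force": force on the tool from outside, world axes, zero at the start; "moment": the same for the moment, N m; "opening": opening from 0.0 (shut) to 1.0 (fully open).
Only numpy, scipy, OpenCV 4.12 (cv2) and the standard library are available. Lean on these libraries where they do the work, as an engineer would, in place of code of your own. Each camera call takes 0.05 s, during which the arm holds its last target.

## Task

Get the log blank ready for drilling: push it by its side so that it rolls along the desk, up the ramp of the wooden V-cradle and into the V, then nudge it along the V until its end sits against the cradle's end stop. Only push it, gently and with the fingers: do not grip or lift it, and leave the jar, the glue stick and the ribbon spool alone.

Things in the scene. Friction and masses are not known exactly. Their poses are not given: they have to be found in the camera images.
- log: loose round log of smooth oiled dark wood (slippery, friction about 0.25), a cylinder 40 mm in diameter, 120 mm long, about 0.12 kg, lying on the desk on the cradle's +y or -y side, within 15 degrees of parallel to the V. Origin at its centre, 20 mm above the desk; x runs along the cylinder's axis, y and z turn as it rolls. It rolls easily; pushed above mid-height it can wedge on the ramp.
- cradle: V-cradle (grey ramps, brown V) fixed to the desk, 170 mm wide in y, from x = -85 to 105 mm. Origin on the desk under the V's bottom, x along the V, z up. Each side alike: a ramp rises from the desk at y = 85 mm to a lip 13 mm high at y = 22 mm, level to y = 17 mm, then the V falls at 30 degrees to its bottom, 3 mm high at y = 0. A log in it is centred at y = 0, z = 26 mm. The +x end is open.
- jar: upright clear jar of baubles with a metal lid, 72 mm in diameter, 92 mm high, on the desk on the side of the cradle where the log is not. Origin at the centre of its underside. A bystander.
- gluestick: upright white glue stick with a cap, 29 mm in diameter, 93 mm high, beyond the cradle. Origin at the centre of its underside. A bystander.
- spool: cardboard ribbon spool lying flat, 52 mm in diameter, 32 mm high, beyond the cradle. Origin at the centre of its underside. A bystander.
- stop (a point): end stop: upright brown board closing the V at the cradle's -x end, nearer the robot, 60 mm wide in y, 45 mm high, 10 mm thick. This point is on its inner face (facing cradle +x), above the V's bottom, 26 mm above the desk, 75 mm from the cradle's origin along -x; same axes as the cradle. A log's end rests against it.
Not all that is in view belongs to the job. Leave any orange, purple or red look-alike of the log alone.

How it is judged (in metres and radians):
On the way, in this order (a step that is already met when the one before it is completed fails the run):
1. the log rolls (it has turned well over about its own axis) while still outside the V (angle between log's own z axis and vertical above 2 rad and (y of log in the frame of cradle above 0.02 m or y of log in the frame of cradle below -0.02 m)).
2. the log lies in the V (y of log in the frame of cradle between -0.006 and 0.006 m and z of log in the frame of cradle below 0.031 m), for 0.2 s.
At the end, for the whole second after the job is handed in: The log lies at rest in the V, centred within 4 mm across and 4 mm in height, parallel to the V within 0.06 rad, with its end within 4 mm of the end stop (y of log in the frame of cradle between -0.004 and 0.004 m and z of log in the frame of cradle between 0.022 and 0.03 m and x of log in the frame of cradle between -0.019 and -0.011 m and angle between the x axis of log and the x axis of cradle, either way round below 0.06 rad and linear speed of log below 0.01 m/s); the robot touches nothing.
It fails at once if the log is lifted or tipped off the desk or cradle (height (world z) of log above 0.045 m or angle between log's own x axis and vertical below 1.2 rad).
It fails at once if the log is gripped or pushed hard with the fingers (contact force between the fingers and log above 35 N).
It fails at once if the log is pushed with the arm or the gripper's body instead of the fingers (contact force between the arm and log above 3 N).
It fails at once if the jar, the glue stick or the spool is moved by over 15 mm or tipped (distance of any of jar, gluestick, spool from where it was at the start of the episode above 0.015 m or angle between any of jar, gluestick, spool's own z axis and vertical above 0.3 rad).
It also fails if it takes over 58 s, if anything falls off the work surface, if the arm or the gripper's body presses on something with over 40 N, if the wrist force passes 120 N, or if a joint passes its speed limit or range.

## Working session

There is one attempt and no reset: what is moved stays moved. The work goes in short steps, Python scripts to look and compute and a shell command to move; the robot and the scene stay as the last step left them, time stands still between calls to the robot, and variables do not carry over. Pictures are saved under pics/ and viewed, and the job is handed in when it is done.

```bash
ls; mkdir -p pics; cat > h.py <<'E'
import numpy as np, cv2
from rig import bot
def px2w(pic,u,v,z=None):
    """pixel -> world; with z plane if given, else depth"""
    K=pic["K"];k1=pic["k1"]
    xd=(u-K[0,2])/K[0,0]; yd=(v-K[1,2])/K[1,1]
    x,y=xd,yd
    for _ in range(20):
        s=1+k1*(x*x+y*y); x,y=xd/s,yd/s
    T=np.linalg.inv(pic["world_to_cam"])
    d=np.array([x,-y,-1.0])
    o=T[:3,3]; dw=T[:3,:3]@d
    if z is None:
        dep=pic["depth"][int(round(v)),int(round(u))]
        return o+dw*dep
    return o+dw*((z-o[2])/dw[2])
def w2px(pic,p):
    K=pic["K"];k1=pic["k1"]
    c=pic["world_to_cam"]@np.append(p,1)
    x=c[0]/-c[2]; y=-c[1]/-c[2]; s=1+k1*(x*x+y*y)
    return K[0,0]*x*s+K[0,2],K[1,1]*y*s+K[1,2]
def cloud(pic):
    h,w=pic["depth"].shape
    u,v=np.meshgrid(np.arange(w,dtype=float),np.arange(h,dtype=float))
    K=pic["K"];k1=pic["k1"]
    xd=(u-K[0,2])/K[0,0]; yd=(v-K[1,2])/K[1,1];x,y=xd,yd
    for _ in range(20):
        s=1+k1*(x*x+y*y); x,y=xd/s,yd/s
    D=pic["depth"]
    P=np.stack([x*D,-y*D,-D,np.ones_like(D)],-1)
    return (P@np.linalg.inv(pic["world_to_cam"]).T)[...,:3]
E
python3 - <<'E'
from h import *
s=bot.read_state(); print(s)
for n in ["scene","top"]:
    p=bot.capture(n); cv2.imwrite(f"pics/{n}0.png",p["pixels"]); np.save(f"{n}0.npy",p,allow_pickle=True)
    for l in ["log","cradle","jar","gluestick","spool","stop"]:
        for r in bot.regions_of(l,p): print(n,l,round(r["p"],2),np.round(r["extent"]))
E
```

```text
pics
{'time_s': 0.0, 'joint_positions': array([-8.21923058e+01,  3.02772678e+01,  8.21568422e+01, -5.74256034e-04,
        6.76882976e+01, -1.02268201e+01]), 'qvel': array([-0.05506172, -0.20055819, -0.04890058, -0.03669677, -0.05444308,
        0.078289  ]), 'tau': array([-2.86182032e-03, -4.40048003e+01, -1.76588827e+01,  6.34000800e-02,
        5.84216136e-02, -1.52176181e-04]), 'position': array([ 0.1934774 , -0.59393264,  0.40378689]), 'tcp_rot': array([[-2.99415120e-04,  9.50869070e-01,  3.09593156e-01],
       [ 2.11534828e-03,  3.09593079e-01, -9.50866789e-01],
       [-9.99997718e-01,  3.70193457e-04, -2.10411610e-03]]), 'force': array([-0.17215122,  0.85845378, -0.38903254]), 'moment': array([ 0.0180507 ,  0.03333178, -0.01320778]), 'opening': 1.0026762476418845}
scene log 0.96 [207. 156.  49.  32.]
scene log 0.91 [202. 273.  65.  20.]
scene log 0.82 [326. 297.  45.  61.]
scene log 0.65 [160. 217.  61.  32.]
scene log 0.55 [238. 211.  14.  54.]
scene cradle 0.69 [311. 200.  84.  88.]
scene cradle 0.33 [389. 192.  39.  47.]
scene jar 0.92 [390. 193.  40.  48.]
scene gluestick 0.6 [260. 267.  23.  31.]
scene gluestick 0.28 [390. 191.  39.  47.]
scene spool 0.85 [401. 261.  26.  31.]
scene stop 0.96 [312. 200.  87.  88.]
top log 0.9 [418. 210.  60.  36.]
top log 0.88 [366. 150.  58.  20.]
top log 0.84 [378. 292.  59.  52.]
top log 0.82 [341. 217.  14.  61.]
top log 0.71 [256. 129.  35.  60.]
top cradle 0.87 [265. 235.  88.  93.]
top jar 0.97 [184. 227.  45.  36.]
top gluestick 0.81 [315. 143.  20.  25.]
top spool 0.65 [184. 229.  44.  35.]
top spool 0.6 [341. 218.  17.  60.]
top stop 0.88 [266. 233.  86.  92.]
```

View pics/scene0.png

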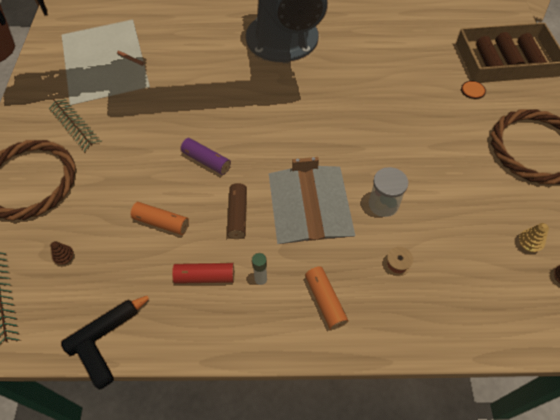

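View pics/top0.png

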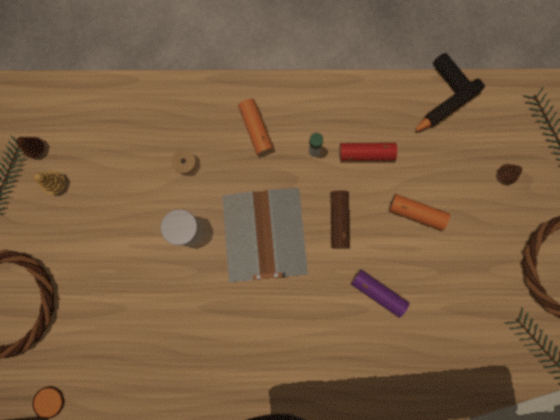

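```bash
python3 - <<'E'
from h import *
p=np.load("top0.npy",allow_pickle=True).item()
cv2.imwrite("pics/crop0.png",cv2.resize(p["pixels"][90:330,140:460],None,fx=2.5,fy=2.5,interpolation=cv2.INTER_CUBIC))
W=cloud(p)
for u,v in [(418,210),(366,150),(378,292),(341,217),(256,129),(265,235),(184,227),(315,143)]:
    print(u,v,np.round(W[v,u],3),p["pixels"][v,u])
T=np.linalg.inv(p["world_to_cam"]);print(T.round(3),p["K"],p["k1"])
E
```

```text
418 210 [ 0.617 -0.268  0.037] [ 50  95 158]
366 150 [ 0.746 -0.162  0.038] [ 42  48 145]
378 292 [ 0.447 -0.18   0.041] [93 50 94]
341 217 [ 0.601 -0.106  0.044] [36 51 78]
256 129 [0.793 0.073 0.038] [ 56 101 159]
265 235 [0.566 0.054 0.004] [ 43  69 105]
184 227 [0.574 0.208 0.093] [125 136 148]
315 143 [ 0.746 -0.051  0.09 ] [56 80 59]
[[ 0.004  0.99  -0.144  0.478]
 [-1.     0.001 -0.015 -0.004]
 [-0.015  0.144  0.989  0.976]
 [ 0.     0.     0.     1.   ]] [[451.49605878   0.         284.92106182]
 [  0.         451.49605878 210.73914866]
 [  0.           0.           1.        ]] 0.0031809709051701675
```

The dark brown cylinder at top (341,218) / scene (237,211) is the candidate. Orange ones are at (418,210) and (256,129), red at (367,150) and purple at (379,292), and all of these are look-alikes. I'll confirm it in the crop and measure the poses.

View pics/crop0.png

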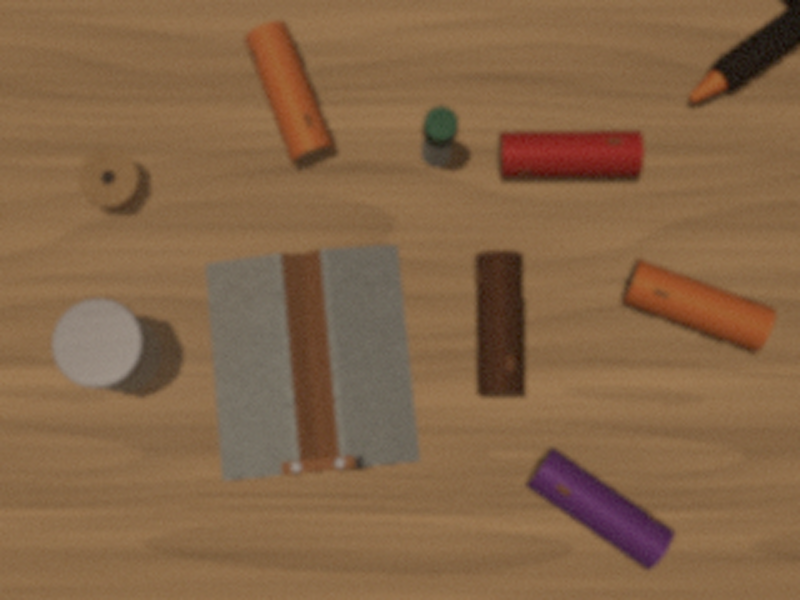

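```bash
cat > meas.py <<'E'
from h import *
def rect(P):
    r=cv2.minAreaRect(P.astype(np.float32)); b=cv2.boxPoints(r); e=b[1]-b[0]; f=b[2]-b[1]
    if np.linalg.norm(f)>np.linalg.norm(e): e=f
    a=np.degrees(np.arctan2(e[1],e[0])); a=(a+90)%180-90
    return np.round(r[0],4),np.round(sorted(r[1]),4),round(a,2)
def logmeas(p,r):
    W=cloud(p);m=r["region"]
    # top-surface points by intersecting silhouette w/ z=0.02 plane
    c,_=cv2.findContours(m.astype(np.uint8),cv2.RETR_EXTERNAL,cv2.CHAIN_APPROX_NONE)
    c=max(c,key=cv2.contourArea)[:,0]
    return c
E
python3 - <<'E'
from meas import *
for n in ["top","scene"]:
    p=bot.capture(n); W=cloud(p); img=p["pixels"].astype(int)
    print(n,"table z",np.median(W[::10,::10,2]))
    for r in bot.regions_of("log",p):
        c=logmeas(p,r)
        pts=np.array([px2w(p,u,v,0.02) for u,v in c])[:,:2]
        print("log",np.round(r["p"],2),np.round(r["extent"]),rect(pts),np.median(img[r["region"]],0), np.median(W[r["region"]][:,2]).round(3))
    for r in bot.regions_of("cradle",p)[:1]:
        c=logmeas(p,r)
        pts=np.array([px2w(p,u,v,0.0) for u,v in c])[:,:2]
        print("cradle",r["extent"],rect(pts))
        # grey mask
        m=r["region"]; hsv=cv2.cvtColor(p["pixels"],cv2.COLOR_BGR2HSV)
        br=m&(hsv[...,1]>100); print("brown",rect(W[br][:,:2]),br.sum(), rect(W[m&~br][:,:2]))
    for l in ["jar","gluestick","spool"]:
        for r in bot.regions_of(l,p)[:1]: print(l,r["extent"],np.median(W[r["region"]],0).round(3))
E
```

```text
top table z -0.0005372641811387524
log 0.97 [420. 211.  56.  34.] (array([ 0.6148, -0.2733]), array([0.0435, 0.1281]), np.float32(68.36)) [ 41.  78. 146.] 0.036
log 0.96 [364. 153.  56.  20.] (array([ 0.7488, -0.1676]), array([0.0404, 0.126 ]), np.float32(89.97)) [ 32.5  40.  125.5] 0.037
log 0.94 [378. 293.  61.  46.] (array([ 0.4455, -0.1859]), array([0.0418, 0.127 ]), np.float32(55.19)) [77. 46. 84.] 0.037
log 0.88 [255. 129.  34.  61.] (array([0.8045, 0.0781]), array([0.0407, 0.1317]), np.float32(20.92)) [ 44.  81. 147.] 0.036
log 0.67 [340. 218.  14.  59.] (array([ 0.6011, -0.1048]), array([0.0385, 0.1229]), np.float32(-0.62)) [28. 44. 70.] 0.037
cradle [265.1, 235.6, 83.1, 93.9] (array([0.571 , 0.0571]), array([0.1712, 0.1917]), np.float32(5.58))
brown (array([0.566 , 0.0751]), array([0.1356, 0.194 ]), np.float32(7.05)) 1333 (array([0.569 , 0.0572]), array([0.1711, 0.1939]), np.float32(6.13))
jar [182.2, 226.8, 43.9, 32.0] [0.572 0.214 0.091]
gluestick [315.1, 144.2, 18.8, 22.1] [ 0.748 -0.052  0.087]
spool [183.4, 163.1, 24.9, 24.5] [0.722 0.228 0.031]
scene table z -0.0014842
[... 351 characters left out ...]
2(54.88)) [86. 52. 91.] 0.034
log 0.79 [203. 273.  62.  22.] (array([ 0.7478, -0.1684]), array([0.0441, 0.1254]), np.float32(-89.38)) [ 37.  47. 139.] 0.035
log 0.6 [160. 218.  62.  34.] (array([ 0.615 , -0.2731]), array([0.0458, 0.1401]), np.float32(69.17)) [ 45.   88.  155.5] 0.034
cradle [310.2, 199.8, 87.1, 91.2] (array([0.5519, 0.0564]), array([0.1705, 0.2249]), np.float32(5.72))
brown (array([0.8179, 0.0623]), array([0.1453, 0.7132]), np.float32(0.04)) 1345 (array([0.8163, 0.0668]), array([0.1793, 0.7106]), np.float32(2.04))
jar [388.4, 192.7, 39.5, 47.5] [0.593 0.217 0.088]
gluestick [259.4, 269.2, 18.1, 30.4] [ 0.763 -0.05   0.075]
spool [401.4, 261.4, 22.5, 26.6] [0.731 0.23  0.03 ]
```

The crop shows the dark brown log at crop (500,323), on the cradle's -y side, and it is the only unpainted one. The cradle is yawed about 5.7° and centred near (0.570, 0.057). I'll turn the tool so the jaws lie along the log, then use both open fingers side by side as the pusher.

```bash
python3 -m crank '[{"offset":[0,0,0],"spin":-0.145},{"offset":[0,0,0],"spin":-0.145},{"offset":[0,0,0],"spin":-0.145},{"offset":[0,0,0],"spin":-0.145},{"offset":[0,0,0],"spin":-0.145},{"offset":[0,0,0],"spin":-0.145},{"offset":[0,0,0],"spin":-0.145},{"offset":[0,0,0],"spin":-0.145},{"offset":[0,0,0],"spin":-0.145},{"offset":[0,0,0],"spin":-0.052},{"offset":[0,0,0],"spin":0}]' 0.087
python3 - <<'E'
from h import *
s=bot.read_state(); R=s["tcp_rot"]; print(s["position"],R.round(4),np.degrees(np.arctan2(R[1,2],R[0,2])))
print(R.T@(np.array([0.590,-0.165,0.32])-s["position"]))
E
```

```text
time_s: 2.4
position: [0.1935, -0.5943, 0.4047]
tcp_rot: [[0.0, -0.101, 0.995], [0.0, 0.995, 0.101], [-1.0, 0.0, 0.0]]
force: [0.0, -0.1, 0.3]
opening: 1.001
[ 0.1935282  -0.59426867  0.40474842] [[ 0.     -0.1006  0.9949]
 [ 0.      0.9949  0.1006]
 [-1.      0.      0.    ]] 5.774272618825077
[0.084759   0.38720059 0.43764757]
```

```bash
python3 -m crank '[{"offset":[0.004,0.032,0.036],"spin":0},{"offset":[0.004,0.032,0.036],"spin":0},{"offset":[0.004,0.032,0.036],"spin":0},{"offset":[0.004,0.032,0.036],"spin":0},{"offset":[0.004,0.032,0.036],"spin":0},{"offset":[0.004,0.032,0.036],"spin":0},{"offset":[0.004,0.032,0.036],"spin":0},{"offset":[0.004,0.032,0.036],"spin":0},{"offset":[0.004,0.032,0.036],"spin":0},{"offset":[0.004,0.032,0.036],"spin":0},{"offset":[0.004,0.032,0.036],"spin":0},{"offset":[0.004,0.032,0.036],"spin":0}]'
python3 - <<'E'
from meas import *
s=bot.read_state(); print(s["position"])
p=bot.capture("wrist"); cv2.imwrite("pics/wrist1.png",p["pixels"]); np.save("wrist1.npy",p,allow_pickle=True)
for l in ["log","cradle"]:
    for r in bot.regions_of(l,p): 
        c=logmeas(p,r); pts=np.array([px2w(p,u,v,0.02 if l=="log" else 0) for u,v in c])[:,:2]
        print(l,round(r["p"],2),np.round(r["extent"]),rect(pts))
E
```

```text
time_s: 3.6
position: [0.5858, -0.167, 0.3568]
tcp_rot: [[0.0, -0.099, 0.995], [-0.0, 0.995, 0.099], [-1.0, -0.0, 0.0]]
force: [-0.2, -1.2, 0.3]
opening: 0.999
[ 0.58584848 -0.16700155  0.35675927]
log 0.93 [302. 285.  88. 110.] (array([ 0.6278, -0.2392]), array([0.0423, 0.0603]), np.float32(70.31))
log 0.86 [303. 127. 136.  60.] (array([ 0.5992, -0.1043]), array([0.0415, 0.1278]), np.float32(0.69))
log 0.69 [441. 207.  70. 126.] (array([ 0.7471, -0.1711]), array([0.0468, 0.1316]), np.float32(-89.67))
log 0.66 [139. 194. 102. 117.] (array([ 0.4412, -0.188 ]), array([0.0417, 0.1404]), np.float32(54.94))
cradle 0.73 [289.  22. 214.  42.] (array([ 0.5749, -0.01  ]), array([0.0354, 0.194 ]), np.float32(5.7))
```

View pics/wrist1.png

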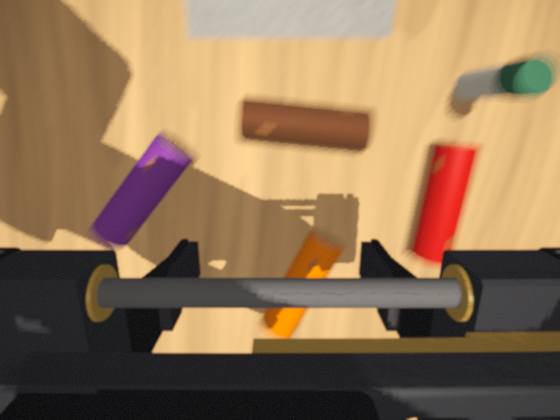

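The wrist view shows the log at (303,127) at world (0.599,-0.104), heading about 0.5°. The cradle edge at the top heads 5.7°. I'll lower the fingers beside the log on its -y side, clear of the orange look-alike.

```bash
python3 -m crank '[{"offset":[0.02,0.005,0.010],"spin":0},{"offset":[0.03,0.005,0.009],"spin":0},{"offset":[0.03,0,0],"spin":0},{"offset":[0.03,0,0],"spin":0},{"offset":[0.025,0,0],"spin":0},{"offset":[0.018,0,0],"spin":0},{"offset":[0.009,0,0],"spin":0},{"offset":[0,0,0],"spin":0}]'
python3 - <<'E'
from h import *
p=bot.capture("wrist"); cv2.imwrite("pics/wrist2.png",p["pixels"])
p=bot.capture("scene"); cv2.imwrite("pics/scene2.png",cv2.resize(p["pixels"][120:330,130:430],None,fx=2.6,fy=2.6))
E
```

```text
time_s: 4.55
position: [0.6016, -0.1577, 0.1937]
tcp_rot: [[-0.003, -0.099, 0.995], [0.001, 0.995, 0.099], [-1.0, 0.001, -0.002]]
force: [-0.1, 0.1, -0.1]
opening: 1.0
```

View pics/wrist2.png

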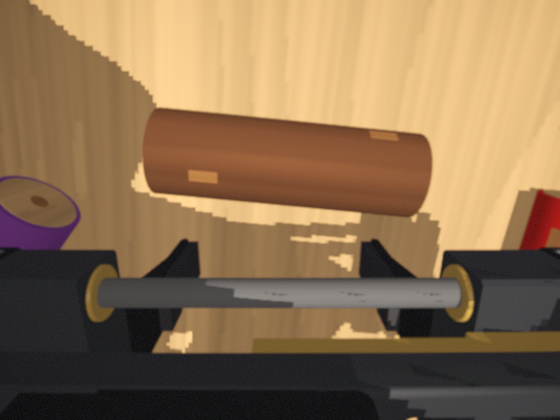

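View pics/scene2.png

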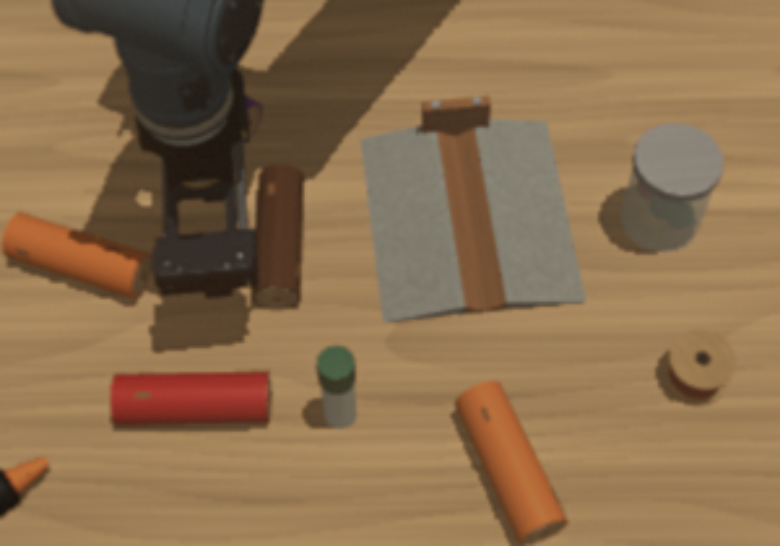

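Both fingers stand clear behind the log, which shows at wrist (288,160). Next is a slow push at 30–40 mm/s.

```bash
python3 -m crank '[{"offset":[0,0.004,0],"spin":0},{"offset":[0,0.004,0],"spin":0},{"offset":[0,0.004,0],"spin":0},{"offset":[0,0.003,0],"spin":0},{"offset":[0,0.003,0],"spin":0},{"offset":[0,0.003,0],"spin":0},{"offset":[0,0.003,0],"spin":0},{"offset":[0,0.003,0],"spin":0},{"offset":[0,0.003,0],"spin":0},{"offset":[0,0.003,0],"spin":0},{"offset":[0,0.003,0],"spin":0},{"offset":[0,0.003,0],"spin":0}]'
cat > look.py <<'E'
import sys
from meas import *
O=np.array([0.5605,0.056]); a=np.radians(5.7); R=np.array([[np.cos(a),np.sin(a)],[-np.sin(a),np.cos(a)]])
if __name__=="__main__":
    s=bot.read_state(); print("t",s["time_s"],"tcp cradle",(R@(s["position"][:2]-O)).round(4),s["position"].round(4),"F",s["force"].round(1))
    for n in sys.argv[2:]:
        p=bot.capture(n); cv2.imwrite(f"pics/{n}{sys.argv[1]}.png",p["pixels"] if n=="wrist" else cv2.resize(p["pixels"][110:330,140:460],None,fx=2.4,fy=2.4))
        for r in bot.regions_of("log",p):
            col=np.median(p["pixels"][r["region"]],0)
            if col[2]>115 or col[0]>col[1]: 
                if n!="wrist": continue
            pts=np.array([px2w(p,u,v,float(0.024)) for u,v in logmeas(p,r)])[:,:2]
            c,d,h=rect(pts); print(n,round(r["p"],2),np.round(r["extent"]),"cradle",(R@(c-O)).round(4),d,"rel",round(h-5.7,1),col)
E
python3 look.py 3 wrist
```

```text
time_s: 5.85
position: [0.5986, -0.1178, 0.1947]
tcp_rot: [[0.0, -0.101, 0.995], [-0.0, 0.995, 0.101], [-1.0, -0.0, 0.0]]
force: [0.8, -0.3, 0.5]
opening: 0.999
t 5.85 tcp cradle [ 0.0206 -0.1767] [ 0.5986 -0.1178  0.1947] F [ 0.8 -0.3  0.5]
wrist 0.58 [290. 197. 281. 104.] cradle [ 0.0243 -0.1403] [0.0412 0.1339] rel -5.4 [ 54.  87. 139.]
wrist 0.55 [ 45. 249.  19.   0.] cradle [-0.1007 -0.1656] [0.002  0.0097] rel -3.9 [79. 51. 82.]
```

View pics/wrist3.png

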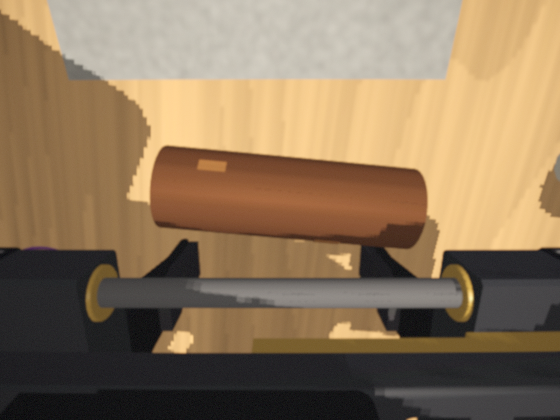

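```bash
python3 -m crank '[{"offset":[0,0.003,0],"spin":0},{"offset":[0,0.003,0],"spin":0},{"offset":[0,0.003,0],"spin":0},{"offset":[0,0.003,0],"spin":0},{"offset":[0,0.003,0],"spin":0},{"offset":[0,0.003,0],"spin":0},{"offset":[0,0.003,0],"spin":0},{"offset":[0,0.003,0],"spin":0},{"offset":[0,0.003,0],"spin":0},{"offset":[0,0.003,0],"spin":0},{"offset":[0,0.003,0],"spin":0},{"offset":[0,0.003,0],"spin":0}]'
python3 look.py 4 wrist
```

```text
time_s: 7.15
position: [0.5949, -0.0819, 0.1948]
tcp_rot: [[-0.0, -0.101, 0.995], [0.0, 0.995, 0.101], [-1.0, 0.0, -0.0]]
force: [0.8, 0.5, 1.1]
opening: 1.0
t 7.15 tcp cradle [ 0.0205 -0.1407] [ 0.5949 -0.0819  0.1948] F [0.8 0.5 1.1]
wrist 0.76 [298. 198. 279. 104.] cradle [ 0.0278 -0.1047] [0.0419 0.1344] rel -5.3 [ 55.  88. 143.]
wrist 0.23 [550. 227.  19.  47.] cradle [ 0.1534 -0.1195] [0.0094 0.0222] rel -76.3 [117. 130. 136.]
```

View pics/wrist4.png

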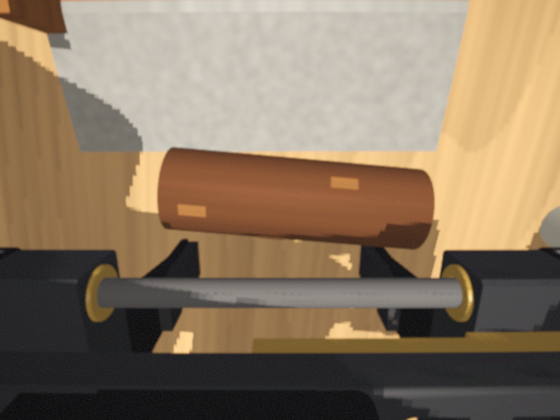

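```bash
python3 -m crank '[{"offset":[0,0.003,0],"spin":0},{"offset":[0,0.003,0],"spin":0},{"offset":[0,0.003,0],"spin":0},{"offset":[0,0.003,0],"spin":0},{"offset":[0,0.003,0],"spin":0},{"offset":[0,0.003,0],"spin":0},{"offset":[0,0.003,0],"spin":0},{"offset":[0,0.003,0],"spin":0},{"offset":[0,0.003,0],"spin":0},{"offset":[-0.001,0.003,0],"spin":0},{"offset":[0,0.003,0],"spin":0},{"offset":[-0.001,0.003,0],"spin":0}]'
python3 look.py 5 wrist
```

```text
time_s: 8.45
position: [0.5913, -0.0462, 0.1968]
tcp_rot: [[-0.0, -0.101, 0.995], [-0.0, 0.995, 0.101], [-1.0, -0.0, -0.0]]
force: [0.7, -0.3, 1.4]
opening: 0.998
t 8.45 tcp cradle [ 0.0205 -0.1047] [ 0.5913 -0.0462  0.1968] F [ 0.7 -0.3  1.4]
wrist 0.77 [301. 207. 278.  85.] cradle [ 0.029  -0.0735] [0.0429 0.1376] rel 0.0 [ 57.  90. 144.]
```

View pics/wrist5.png

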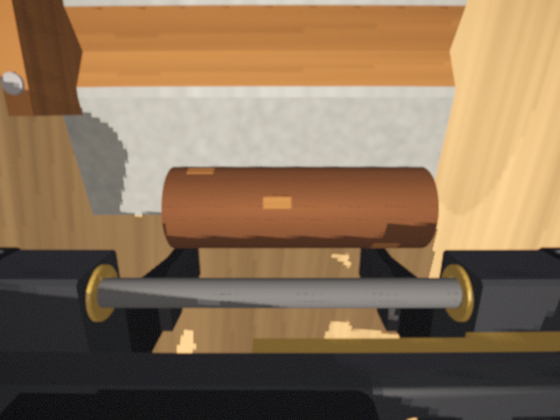

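The log is now on the ramp, parallel to the V (rel 0.0°). I'll continue the push and rise with the slope.

```bash
python3 -m crank '[{"offset":[0,0.003,0],"spin":0},{"offset":[-0.001,0.003,0],"spin":0},{"offset":[0,0.003,0],"spin":0},{"offset":[0,0.003,0],"spin":0},{"offset":[0,0.003,0],"spin":0},{"offset":[-0.001,0.003,0],"spin":0},{"offset":[0,0.003,0],"spin":0},{"offset":[0,0.003,0],"spin":0},{"offset":[-0.001,0.003,0],"spin":0},{"offset":[0,0.003,0],"spin":0},{"offset":[0,0.003,0],"spin":0},{"offset":[-0.001,0.003,0],"spin":0}]'
python3 look.py 6 wrist
```

```text
time_s: 9.75
position: [0.5876, -0.0103, 0.2007]
tcp_rot: [[-0.0, -0.101, 0.995], [0.0, 0.995, 0.101], [-1.0, 0.0, -0.0]]
force: [-0.0, -0.8, 0.5]
opening: 0.999
t 9.75 tcp cradle [ 0.0204 -0.0687] [ 0.5876 -0.0103  0.2007] F [-0.  -0.8  0.5]
wrist 0.64 [302. 207. 286.  84.] cradle [ 0.0296 -0.0394] [0.0436 0.1431] rel 0.0 [ 55.  88. 142.]
```

View pics/wrist6.png

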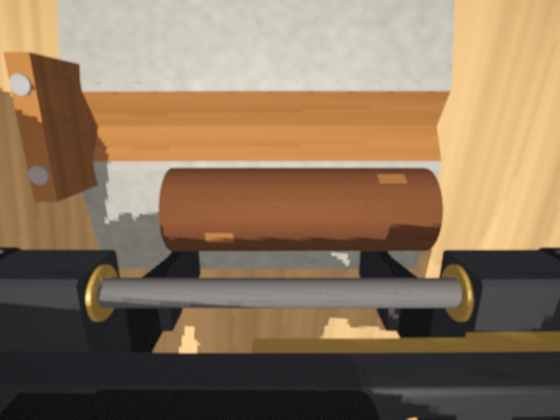

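```bash
python3 -m crank '[{"offset":[0,0.002,0],"spin":0},{"offset":[-0.001,0.002,0],"spin":0},{"offset":[0,0.002,0],"spin":0},{"offset":[0,0.002,0],"spin":0},{"offset":[-0.001,0.002,0],"spin":0},{"offset":[0,0.002,0],"spin":0},{"offset":[0,0.002,0],"spin":0},{"offset":[-0.001,0.002,0],"spin":0},{"offset":[0,0.002,0],"spin":0},{"offset":[0,0.002,0],"spin":0},{"offset":[0,0.002,0],"spin":0},{"offset":[0,0.002,0],"spin":0}]'
python3 look.py 7 wrist
```

```text
time_s: 11.05
position: [0.5852, 0.0135, 0.2037]
tcp_rot: [[-0.0, -0.101, 0.995], [0.0, 0.995, 0.101], [-1.0, 0.0, -0.0]]
force: [0.2, 0.9, -0.1]
opening: 0.997
t 11.05 tcp cradle [ 0.0204 -0.0447] [0.5852 0.0135 0.2037] F [ 0.2  0.9 -0.1]
wrist 0.9 [301. 189. 284.  86.] cradle [ 0.0294 -0.0067] [0.0435 0.1425] rel 0.0 [ 56.  89. 144.]
```

View pics/wrist7.png

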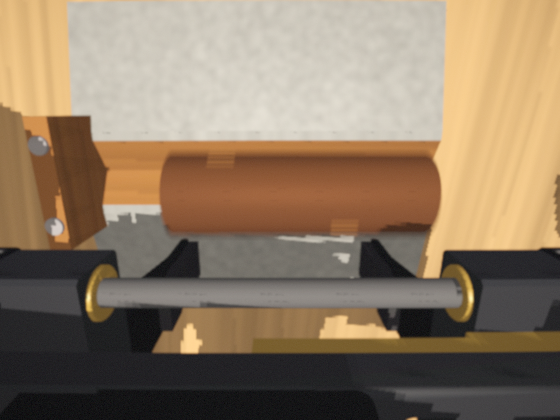

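```bash
python3 -m crank '[{"offset":[0,0,0],"spin":0},{"offset":[0,0,0],"spin":0},{"offset":[0,0,0],"spin":0},{"offset":[0,0,0],"spin":0}]'
python3 look.py 8 wrist scene
```

```text
time_s: 11.55
position: [0.5853, 0.0132, 0.2038]
tcp_rot: [[0.0, -0.101, 0.995], [-0.0, 0.995, 0.101], [-1.0, -0.0, 0.0]]
force: [0.0, 0.1, 0.5]
opening: 1.0
t 11.55 tcp cradle [ 0.0204 -0.045 ] [0.5853 0.0132 0.2038] F [0.  0.1 0.5]
wrist 0.87 [301. 179. 280.  84.] cradle [ 0.0292 -0.0003] [0.0426 0.1393] rel 0.0 [ 56.  89. 142.]
scene 0.68 [315. 204.  17.  56.] cradle [0.0264 0.0093] [0.0362 0.1412] rel -7.9 [37. 54. 80.]
```

View pics/scene8.png

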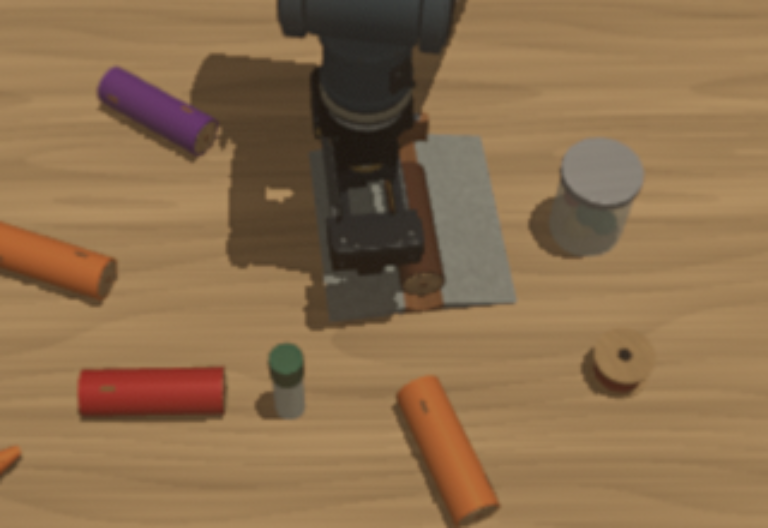

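View pics/wrist8.png

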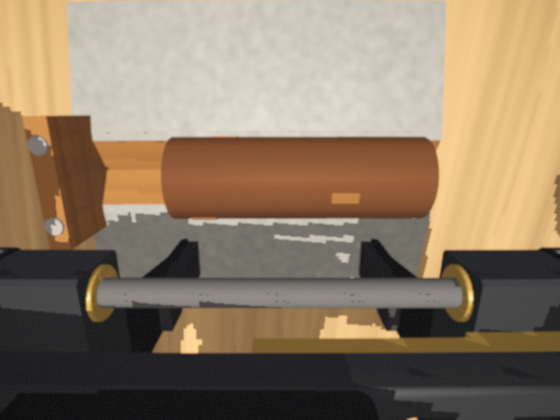

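The log lies in the V, parallel to it (y about 0). It is about 43 mm short of the stop. I'll back off, lift, close the fingers and come down beyond the open +x end.

```bash
python3 -m crank '[{"offset":[0,-0.01,0],"spin":0},{"offset":[0,-0.02,0],"spin":0},{"offset":[-0.03,0,0],"spin":0},{"offset":[-0.04,0,0],"spin":0},{"offset":[-0.01,0.02,0.03],"spin":0},{"offset":[0,0.025,0.04],"spin":0},{"offset":[0,0.02,0.03],"spin":0},{"offset":[0,0.01,0.007],"spin":0},{"offset":[0,0,0],"spin":0}]' 0.087
python3 -m crank '[{"offset":[0,0,0],"spin":0},{"offset":[0,0,0],"spin":0},{"offset":[0,0,0],"spin":0},{"offset":[0,0,0],"spin":0},{"offset":[0,0,0],"spin":0},{"offset":[0,0,0],"spin":0}]' 0
python3 look.py 9 wrist scene top
```

```text
time_s: 12.65
position: [0.6874, 0.0698, 0.2833]
tcp_rot: [[-0.0, -0.103, 0.995], [-0.0, 0.995, 0.103], [-1.0, -0.0, -0.0]]
force: [0.2, -1.0, -0.5]
opening: 0.999
time_s: 13.25
position: [0.6871, 0.0686, 0.2839]
tcp_rot: [[0.0, -0.1, 0.995], [-0.0, 0.995, 0.1], [-1.0, -0.0, 0.0]]
force: [0.6, -0.5, 0.4]
opening: 0.539
t 13.25 tcp cradle [ 0.1272 -0.    ] [0.6871 0.0686 0.2839] F [ 0.6 -0.5  0.4]
wrist 0.96 [146. 215. 178.  57.] cradle [ 0.0211 -0.0003] [0.0438 0.1392] rel 0.7 [40. 62. 97.]
wrist 0.91 [433. 217. 176.  88.] cradle [ 0.2465 -0.0007] [0.0438 0.1338] rel 15.3 [  2. 141. 242.]
scene 0.44 [308. 205.  10.  19.] cradle [ 0.0255 -0.0149] [0.009 0.047] rel 0.3 [25.  32.5 43.5]
top 0.66 [266. 234.  15.  35.] cradle [ 0.0029 -0.0027] [0.0359 0.0699] rel -5.3 [30. 38. 54.]
```

View pics/wrist9.png

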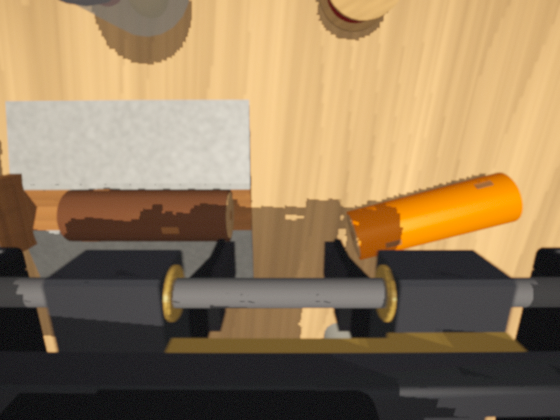

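View pics/scene9.png

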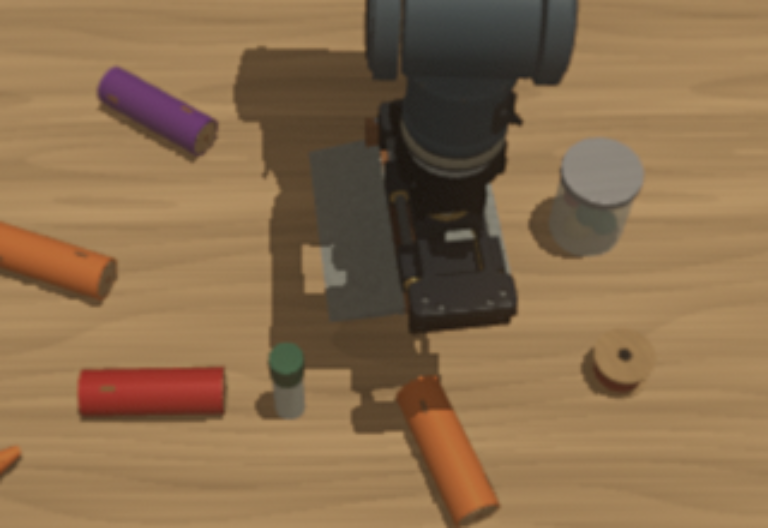

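The fingers are still closing. The log shows in the V at wrist (146,215). I'll let them shut, then measure the log's ends.

```bash
python3 -m crank '[{"offset":[0,0,0],"spin":0},{"offset":[0,0,0],"spin":0},{"offset":[0,0,0],"spin":0},{"offset":[0,0,0],"spin":0},{"offset":[0,0,0],"spin":0},{"offset":[0,0,0],"spin":0},{"offset":[0,0,0],"spin":0},{"offset":[0,0,0],"spin":0}]'
python3 - <<'E'
from look import *
p=bot.capture("wrist"); cv2.imwrite("pics/wrist10.png",p["pixels"]); W=cloud(p)
C=(W[...,:2]-O)@R.T
for r in bot.regions_of("log",p):
    c=C[r["region"]]; z=W[r["region"]][:,2]; m=z>0.035
    print(r["extent"],c[m].min(0).round(4),c[m].max(0).round(4),z.max().round(4),np.percentile(c[m],[2,98],axis=0).round(4))
z=W[...,2]; m=(abs(C[...,0])<.12)&(abs(C[...,1])<.09)
# cradle end edge +x : grey top
for y0 in (0.03,0.045,0.06):
    q=m&(abs(C[...,1]-y0)<.004)&(z>0.003); print(y0,C[q][:,0].min().round(4),C[q][:,0].max().round(4),np.median(z[q]).round(4))
q=(abs(C[...,0]+.08)<.03)&(abs(C[...,1])<.03)&(z>0.03)&(C[...,0]<-.05); print("stop",np.percentile(C[q],[2,50,98],axis=0).round(4),z[q].max() if q.any() else 0)
E
```

```text
time_s: 14.35
position: [0.6872, 0.0689, 0.2838]
tcp_rot: [[0.0, -0.101, 0.995], [-0.0, 0.995, 0.101], [-1.0, -0.0, 0.0]]
force: [-0.1, -0.1, -0.0]
opening: 0.006
[146.1, 215.2, 180.4, 55.3] [-0.033  -0.0169] [0.1256 0.0771] 0.2639 [[-0.0297 -0.0146]
 [ 0.0878  0.0184]]
[433.0, 214.0, 174.8, 79.2] [ 0.1256 -0.0241] [0.3034 0.0771] 0.2639 [[ 0.1851 -0.0202]
 [ 0.298   0.0226]]
0.03 -0.0885 0.12 0.1963
0.045 -0.088 0.1024 0.0085
0.06 -0.0882 0.1025 0.0054
stop [[-0.0791 -0.0217]
 [-0.0777 -0.0037]
 [-0.0763  0.0268]] 0.04620081614412458
```

View pics/wrist10.png

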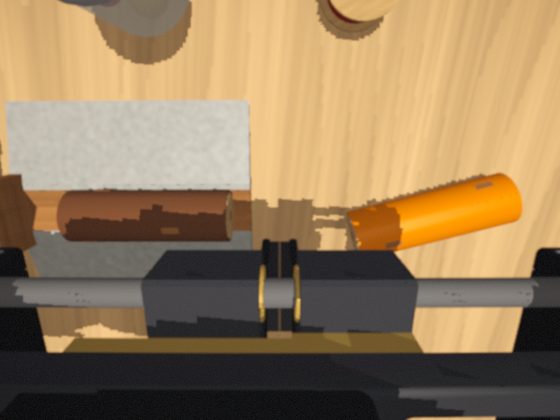

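```bash
python3 -m crank '[{"offset":[0.02,0,0],"spin":0},{"offset":[0.03,0,0],"spin":0},{"offset":[0.02,0,0],"spin":0},{"offset":[0.012,0,0],"spin":0},{"offset":[0.003,0,0],"spin":0},{"offset":[0,0,-0.004],"spin":0},{"offset":[0,0,-0.004],"spin":0},{"offset":[0,0,-0.003],"spin":0},{"offset":[0,0,-0.003],"spin":0},{"offset":[0,0,0],"spin":0}]'
python3 look.py 11 wrist scene
```

```text
time_s: 15.45
position: [0.6729, 0.0675, 0.1994]
tcp_rot: [[0.0, -0.101, 0.995], [0.0, 0.995, 0.101], [-1.0, -0.0, 0.0]]
force: [-0.4, -0.9, 0.3]
opening: 0.005
t 15.45 tcp cradle [0.113  0.0003] [0.6729 0.0675 0.1994] F [-0.4 -0.9  0.3]
wrist 0.97 [122. 250. 238.  53.] cradle [0.0282 0.0069] [0.0289 0.1243] rel 0.2 [30. 44. 71.]
wrist 0.91 [478. 275. 162. 110.] cradle [0.2173 0.0015] [0.0301 0.0821] rel 14.4 [  5.  99. 184.]
```

View pics/wrist11.png

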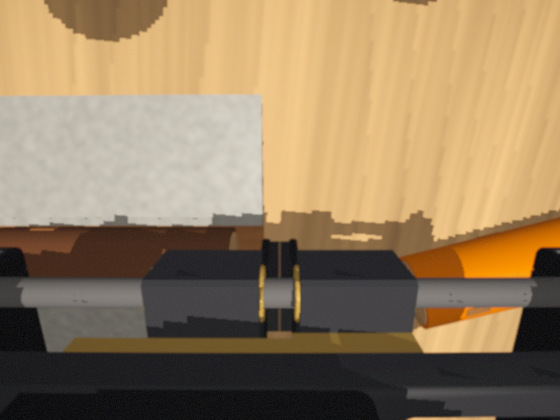

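View pics/scene11.png

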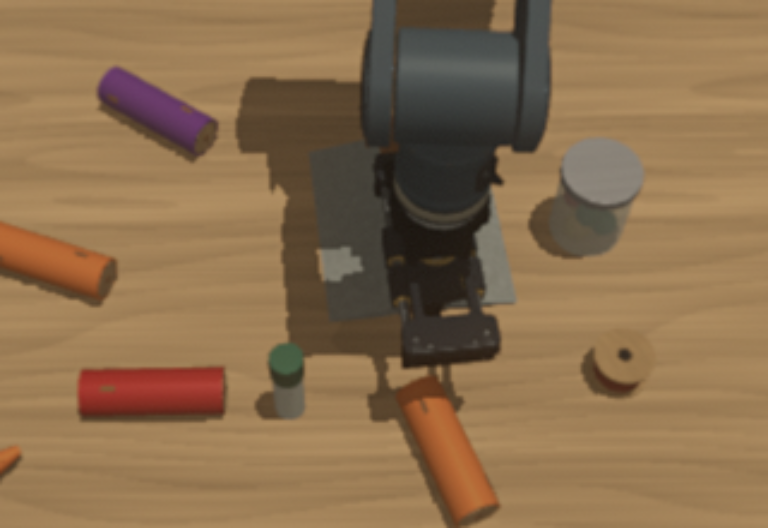

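```bash
python3 -m crank '[{"offset":[0,0,-0.003],"spin":0},{"offset":[0,0,-0.003],"spin":0},{"offset":[0,0,-0.003],"spin":0},{"offset":[0,0,-0.003],"spin":0},{"offset":[0,0,-0.003],"spin":0},{"offset":[0,0,-0.003],"spin":0},{"offset":[0,0,-0.003],"spin":0},{"offset":[0,0,-0.003],"spin":0},{"offset":[0,0,-0.003],"spin":0},{"offset":[0,0,-0.003],"spin":0},{"offset":[0,0,-0.003],"spin":0},{"offset":[0,0,0],"spin":0}]'
python3 look.py 12 wrist
```

```text
time_s: 16.85
position: [0.6399, 0.0641, 0.1987]
tcp_rot: [[-0.001, -0.101, 0.995], [0.0, 0.995, 0.101], [-1.0, 0.0, -0.001]]
force: [-0.6, -0.1, 0.9]
opening: 0.003
t 16.85 tcp cradle [0.0798 0.0002] [0.6399 0.0641 0.1987] F [-0.6 -0.1  0.9]
wrist 0.97 [506. 282. 109. 101.] cradle [0.1974 0.0006] [0.0221 0.0553] rel 15.6 [  5.  93. 177.]
wrist 0.77 [133. 252. 258.  52.] cradle [0.0011 0.0067] [0.029  0.1346] rel 0.4 [29. 42. 69.]
```

View pics/wrist12.png

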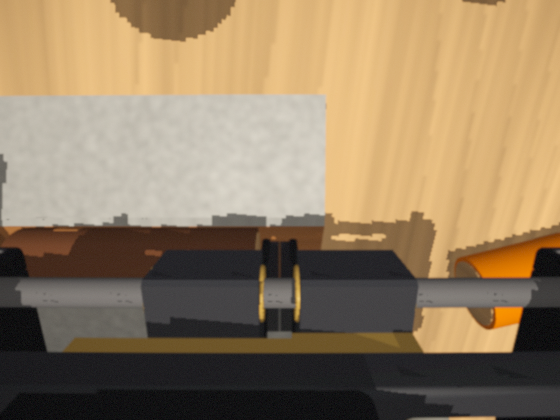

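```bash
python3 -m crank '[{"offset":[0,0,-0.002],"spin":0},{"offset":[0,0,-0.002],"spin":0},{"offset":[0,0,-0.002],"spin":0},{"offset":[0,0,-0.002],"spin":0},{"offset":[0,0,-0.002],"spin":0},{"offset":[0,0,-0.002],"spin":0},{"offset":[0,0,-0.002],"spin":0},{"offset":[0,0,-0.002],"spin":0},{"offset":[0,0,0],"spin":0}]'
python3 look.py 13 wrist
python3 -m crank '[{"offset":[0,0,-0.001],"spin":0},{"offset":[0,0,-0.001],"spin":0},{"offset":[0,0,0],"spin":0}]'
```

```text
time_s: 17.85
position: [0.6242, 0.0625, 0.1987]
tcp_rot: [[-0.001, -0.101, 0.995], [0.0, 0.995, 0.101], [-1.0, 0.0, -0.001]]
force: [0.6, 0.4, -0.6]
opening: 0.006
t 17.85 tcp cradle [0.064  0.0002] [0.6242 0.0625 0.1987] F [ 0.6  0.4 -0.6]
wrist 0.78 [521. 285.  78.  88.] cradle [0.1885 0.0008] [0.0178 0.0418] rel 15.6 [ 19.  78. 126.]
wrist 0.74 [132. 252. 259.  51.] cradle [-0.0145  0.0069] [0.0283 0.1341] rel 0.1 [29. 42. 69.]
time_s: 18.25
position: [0.6224, 0.0623, 0.1987]
tcp_rot: [[-0.0, -0.101, 0.995], [0.0, 0.995, 0.101], [-1.0, 0.0, -0.0]]
force: [-0.3, -0.1, -0.2]
opening: 0.007
```

View pics/wrist13.png

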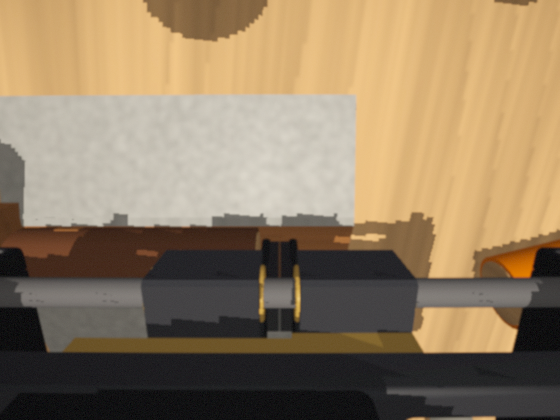

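No stop force yet. I'll go on in 1 mm steps and watch the force.

```bash
for i in 1; do :; done; python3 -m crank '[{"offset":[0,0,-0.001],"spin":0},{"offset":[0,0,-0.001],"spin":0},{"offset":[0,0,0],"spin":0}]'; python3 look.py 14 wrist
```

```text
time_s: 18.55
position: [0.6204, 0.0621, 0.1987]
tcp_rot: [[-0.0, -0.101, 0.995], [-0.0, 0.995, 0.101], [-1.0, 0.0, -0.0]]
force: [-0.4, 0.1, -0.2]
opening: 0.001
t 18.55 tcp cradle [0.0602 0.0002] [0.6204 0.0621 0.1987] F [-0.4  0.1 -0.2]
wrist 0.91 [522. 287.  74.  84.] cradle [0.1865 0.0006] [0.0162 0.0386] rel 15.6 [ 22.  77. 125.]
wrist 0.83 [133. 253. 258.  55.] cradle [-0.0178  0.0073] [0.0292 0.1335] rel 1.2 [29. 42. 69.]
```

View pics/wrist14.png

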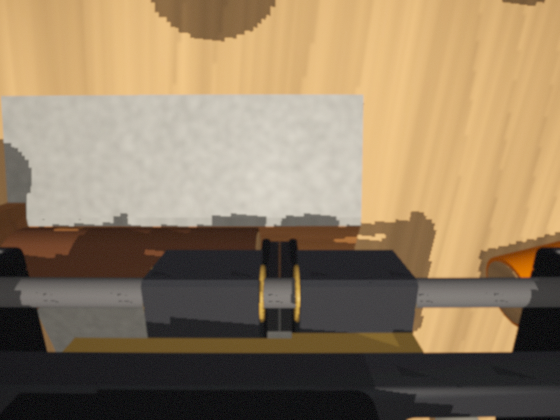

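```bash
python3 -m crank '[{"offset":[0,0,-0.001],"spin":0},{"offset":[0,0,0],"spin":0}]';python3 -m crank '[{"offset":[0,0,-0.001],"spin":0},{"offset":[0,0,0],"spin":0}]'; python3 -m crank '[{"offset":[0,0,-0.001],"spin":0},{"offset":[0,0,0],"spin":0}]'
```

```text
time_s: 18.85
position: [0.6195, 0.062, 0.1988]
tcp_rot: [[-0.0, -0.101, 0.995], [-0.0, 0.995, 0.101], [-1.0, -0.0, -0.0]]
force: [0.5, 0.2, -0.5]
opening: -0.004
time_s: 19.05
position: [0.6184, 0.0619, 0.1987]
tcp_rot: [[-0.0, -0.101, 0.995], [0.0, 0.995, 0.101], [-1.0, 0.0, -0.0]]
force: [-0.2, -0.0, -0.9]
opening: 0.007
time_s: 19.25
position: [0.6174, 0.0618, 0.1987]
tcp_rot: [[-0.0, -0.101, 0.995], [-0.0, 0.995, 0.101], [-1.0, 0.0, -0.0]]
force: [0.5, 0.4, -0.3]
opening: 0.001
```

```bash
python3 -m crank '[{"offset":[0,0,-0.001],"spin":0},{"offset":[0,0,0],"spin":0}]' | grep -E "pos|force";python3 -m crank '[{"offset":[0,0,-0.001],"spin":0},{"offset":[0,0,0],"spin":0}]'| grep -E "pos|force"; python3 look.py 15 wrist scene top
```

```text
position: [0.6164, 0.0617, 0.1987]
force: [-0.3, 0.4, 0.9]
position: [0.6154, 0.0616, 0.1987]
force: [0.5, 0.1, 0.2]
t 19.65 tcp cradle [0.0552 0.0002] [0.6154 0.0616 0.1987] F [0.5 0.1 0.2]
wrist 0.96 [525. 282.  64.  79.] cradle [0.1768 0.0002] [0.0154 0.0201] rel 2.1 [ 36.5  75.  120. ]
wrist 0.78 [132. 253. 257.  51.] cradle [-0.0228  0.0072] [0.0288 0.1334] rel 0.3 [29. 42. 69.]
```

View pics/wrist15.png

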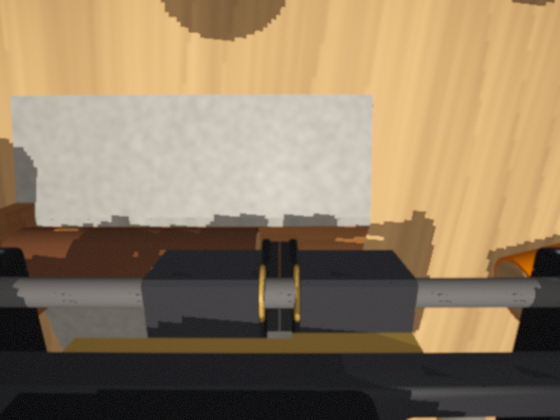

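View pics/top15.png

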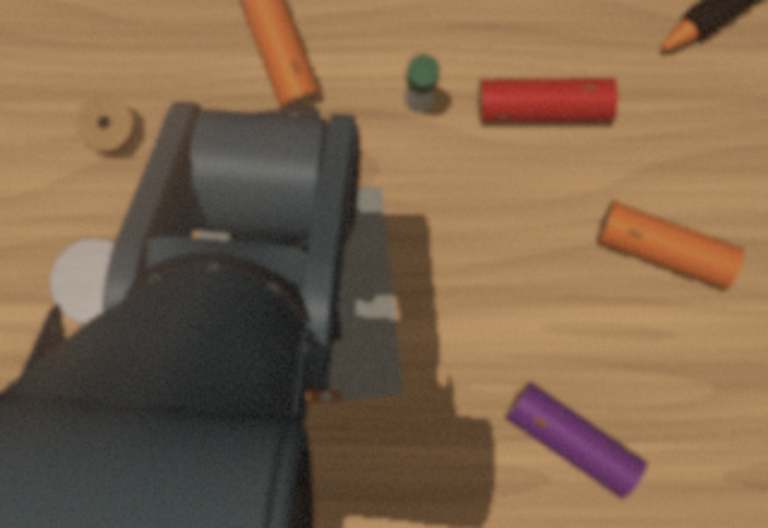

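Still no stop force. The shut fingertips look only about 18 mm thick, so roughly 4 mm should remain. I'll keep stepping.

```bash
python3 -m crank '[{"offset":[0,0,-0.001],"spin":0},{"offset":[0,0,0],"spin":0}]' | grep -E "pos|force";python3 -m crank '[{"offset":[0,0,-0.001],"spin":0},{"offset":[0,0,0],"spin":0}]'| grep -E "pos|force";python3 -m crank '[{"offset":[0,0,-0.001],"spin":0},{"offset":[0,0,0],"spin":0}]'| grep -E "pos|force"
```

```text
position: [0.6149, 0.0615, 0.1989]
force: [1.1, 0.3, 0.1]
position: [0.6144, 0.0614, 0.1991]
force: [3.5, 1.3, -0.2]
position: [0.614, 0.0613, 0.1994]
force: [5.7, 1.0, 0.3]
```

Force rises to 5.7 N along +x and the motion stalls, so the log is against the stop. I'll back off, lift clear and check.

```bash
python3 -m crank '[{"offset":[0,0,0.001],"spin":0},{"offset":[0,0,0.002],"spin":0},{"offset":[0,0,0.005],"spin":0},{"offset":[0,0,0.015],"spin":0},{"offset":[-0.03,0,0.02],"spin":0},{"offset":[-0.05,0,0],"spin":0},{"offset":[-0.045,0,0.015],"spin":0},{"offset":[0,-0.02,0.04],"spin":0},{"offset":[0,-0.045,0],"spin":0},{"offset":[0,-0.045,0],"spin":0},{"offset":[0,-0.045,0],"spin":0},{"offset":[0,0,0],"spin":0}]'
python3 -m crank '[{"offset":[0,-0.045,0],"spin":0},{"offset":[0,-0.045,0],"spin":0},{"offset":[0,-0.045,0],"spin":0},{"offset":[0,-0.045,0],"spin":0},{"offset":[0,0,0],"spin":0},{"offset":[0,0,0],"spin":0}]'
python3 look.py 16 top scene
python3 - <<'E'
from look import *
p=bot.capture("top"); W=cloud(p); C=(W[...,:2]-O)@R.T; z=W[...,2]
for y0 in (-.06,.06):
    q=(abs(C[...,1]-y0)<.006)&(z>.003)&(abs(C[...,0])<.13); print("cradle x",C[q][:,0].min().round(4),C[q][:,0].max().round(4))
hsv=p["pixels"].astype(int)
q=(abs(C[...,1])<.03)&(abs(C[...,0])<.13)&(z>.03)&(z<.05); print("z>.03",C[q].min(0),C[q].max(0),z[q].max())
for l in ["jar","gluestick","spool"]:
    for r in bot.regions_of(l,p)[:1]: print(l,r["extent"],np.median(W[r["region"]],0).round(3))
E
```

```text
time_s: 21.75
position: [0.7254, -0.0895, 0.3228]
tcp_rot: [[-0.002, -0.095, 0.996], [-0.002, 0.996, 0.095], [-1.0, -0.002, -0.003]]
force: [-0.7, -0.2, 0.3]
opening: 0.005
time_s: 22.35
position: [0.743, -0.2628, 0.3224]
tcp_rot: [[-0.003, -0.099, 0.995], [0.002, 0.995, 0.099], [-1.0, 0.003, -0.003]]
force: [-0.2, 0.6, -0.9]
opening: 0.008
t 22.35 tcp cradle [ 0.1499 -0.3354] [ 0.743  -0.2628  0.3224] F [-0.2  0.6 -0.9]
scene 0.81 [309. 187.  23.  54.] cradle [-0.0189  0.0012] [0.0399 0.1453] rel 0.1 [45. 64. 91.]
scene 0.8 [173. 222.  38.  26.] cradle [ 0.0364 -0.3078] [0.0446 0.0858] rel 61.9 [ 30.  59. 108.]
cradle x -0.13 -0.0191
cradle x 0.0628 0.1295Traceback (most recent call last):
  File "<stdin>", line 6, in <module>
    return umr_minimum(a, axis, None, out, keepdims, initial, where)
ValueError: zero-size array to reduction operation minimum which has no identity
```

View pics/top16.png

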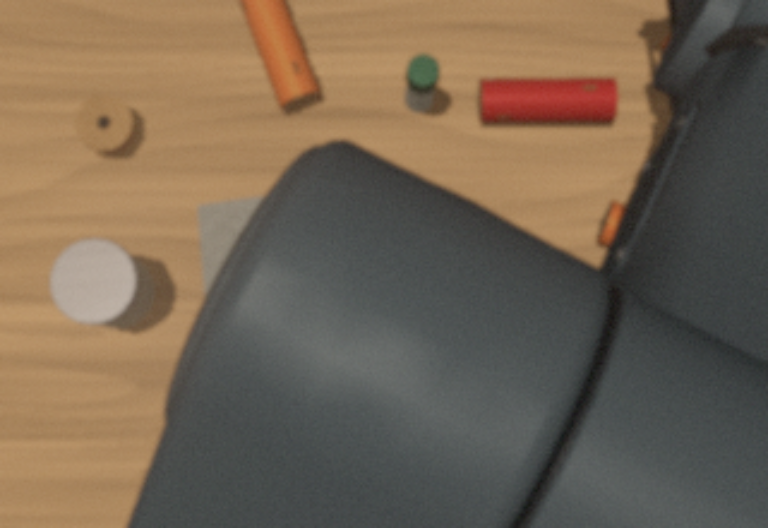

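View pics/scene16.png

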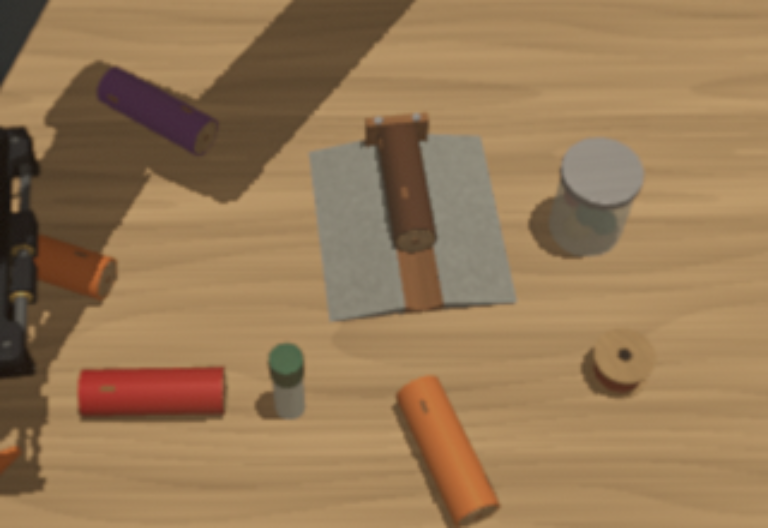

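The scene view shows the log in the V at crop (407,185), with its end at the stop. The bystanders are where they were and the arm is clear. One more numeric check from the scene depth before I hand in.

```bash
python3 - <<'E'
from look import *
p=bot.capture("scene"); W=cloud(p); C=(W[...,:2]-O)@R.T; z=W[...,2]
cv2.imwrite("pics/crop17.png",cv2.resize(p["pixels"][145:250,255:365],None,fx=5,fy=5,interpolation=cv2.INTER_CUBIC))
for y0 in (-.05,.05):
    q=(abs(C[...,1]-y0)<.006)&(z>.003)&(abs(C[...,0])<.13); print("cradle x",C[q][:,0].min().round(4),C[q][:,0].max().round(4))
q=(abs(C[...,1])<.012)&(C[...,0]>-.06)&(C[...,0]<.12)&(z>.036)&(z<.055); print("log top",C[q].min(0).round(4),C[q].max(0).round(4),np.percentile(z[q],95).round(4))
for x0 in (-.05,-.02,.01,.035):
    q=(abs(C[...,0]-x0)<.01)&(abs(C[...,1])<.03)&(z>.03); print(x0,C[q][:,1].min().round(4),C[q][:,1].max().round(4),z[q].max().round(4))
for l in ["jar","gluestick","spool"]:
    for r in bot.regions_of(l,p)[:1]: print(l,r["extent"],np.median(W[r["region"]],0).round(3))
E
```

```text
cradle x -0.0874 0.1047
cradle x -0.0867 0.1032
log top [-0.0599 -0.0119] [0.0455 0.0118] 0.0465
-0.05 -0.018 0.0201 0.0474
-0.02 -0.0184 0.0192 0.0474
0.01 -0.0179 0.0191 0.048
0.035 -0.0184 0.0193 0.0469
jar [388.6, 191.2, 41.5, 51.0] [0.593 0.217 0.087]
gluestick [260.4, 268.4, 15.7, 32.4] [ 0.763 -0.05   0.075]
spool [400.0, 262.2, 22.3, 29.6] [0.73  0.231 0.03 ]
```

View pics/crop17.png

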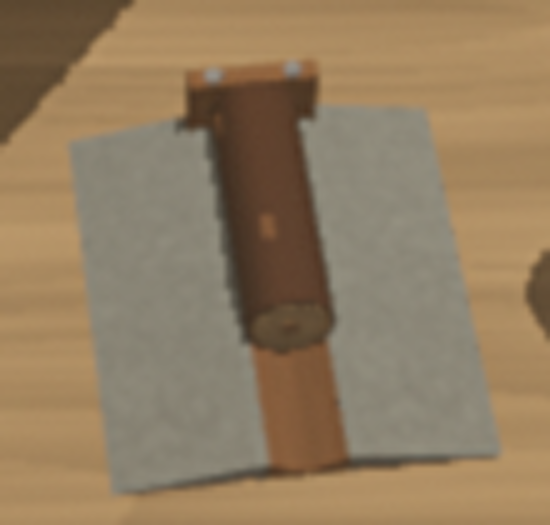

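```bash
python3 -c "
from rig import bot
print(bot.read_state()['qvel'].round(2)); print(bot.hand_in())"
```

```text
[-0.33  0.04 -0.23  0.01 -0.07  0.03]
the job is handed in; nothing more can be done
None
```

I pushed the dark log with the open fingers so it rolled across the desk, up the ramp and into the V. I then nudged its +x end with the shut fingers until it met the end stop, where the wrist force rose to about 5.7 N. I backed off, lifted clear and handed in at about 22.5 s. The hand-in gives no verdict, so the result below rests on my own measurements.

**Last checks (scene-camera depth):**
- **Centring and height:** the log is centred within about 1 mm across the V. Its top is about 46–48 mm above the desk; 46 mm is a seated log.
- **Alignment:** it lies parallel to the V within about 0.1°.
- **End stop:** its free end is about 58.5 mm from the cradle's open end. An exact fit is 60 mm, so it is within the 4 mm tolerance.
- **Bystanders:** the jar, glue stick and spool read within 1–2 mm of where they started.

**What failed or disagreed:**
- The last top-camera check failed because the arm blocked that view, so these numbers come from the scene camera alone.
- My cradle origin looked about 2–3 mm off along x, so I judged the end fit against the cradle's own edges and the contact force.
- The shut fingers proved thinner than I assumed, so the log reached the stop about 4 mm further on than I had first worked out.

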